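# Switch on the potter's wheel under its guard

### The job

Switch on the potter's wheel at its control box: with a fingertip, tip the hinged metal guard up and right back until it stays open by itself, then push the toggle switch beneath it all the way over to its on side, towards the guard's hinge. Then nudge the guard forward so that it drops shut over the switch again, and leave the cup, the vase and the jar where they stand.

Things in the scene. Friction and masses are not known exactly. Their poses are not given: they have to be found in the camera images.
- control_box: Green metal box, fixed to the bench, 180 (its x) x 140 (its y) x 70 mm high. Origin: centre of its underside, at bench height. Its x axis runs from the guard's free end to the guard's hinge (roughly away from the robot, yaw up to 0.45 rad), z up. On its flat top: the guarded switch on the line y = 0; a knob at (55, -53) and a lamp at (55, 53) mm, under 12 mm high.
- guard_lip (a point): End of the guard's upturned lip, mid-width; moves with the guard; shut, at (-49, 0, 123) mm in the control box's frame, fully open at (96, 0, 151). Guard: aluminium hood of 3 mm sheet, 53 mm wide; roof underside 40 mm above the box top from x = 15 to -35 mm (box frame), then the 20 mm lip rising at 40 degrees to -x; side walls (48 mm apart) from x = -17 mm to the hinge; front and back open.
- guard_hinge (a point): Middle of the guard's hinge pin, at (35, 0, 76) mm in the control box's frame; the pin runs along the box's y; the lip's end is 96 mm from it. A fingertip some 15 mm below the lip's end that moves with the lip up and towards the hinge tips the guard back; the same from behind the open guard, moving to the box's -x, tips it shut. Under 2 N is enough.
- guard (a joint): Guard angle, rad: 0 shut, grows as the lip goes up and back, 1.75 fully open (stop). Only its weight (70 g) moves it: let go under about 0.9 it drops shut, beyond about 1.05 it falls back and stays open.
- toggle_tip (a point): Centre of the 11 mm ball at the end of the steel toggle, under the guard. The toggle pivots about the box's y direction at (13, 0, 73) mm in the box's frame; its ball centre is 26 mm from the pivot. Off, it leans 0.4 rad to the box's -x (ball at (3, 0, 97) mm); on, 0.4 rad to +x (ball at (23, 0, 97) mm).
- toggle (a joint): Toggle angle, rad: 0 off (leaning to -x), 0.8 fully on (stop, leaning to +x). It moves stiffly (about 1 to 1.5 N at the ball) and stays where it is left. It may start up to 0.08 from off.
- cup: Terracotta cup, loose, 72 mm across the rim, 85 mm high, origin at the centre of its foot. Stands near the box; leave it alone.
- vase: Terracotta vase, loose, 72 mm across, 110 mm high, origin at the centre of its foot. Stands near the box; leave it alone.
- glaze_jar: White jar with a lid, loose, 60 mm across, 80 mm high, origin at the centre of its foot. Stands near the box; leave it alone.
Not all that is in view belongs to the job. What is shaped like the control_box but red is not meant.

How it is judged (in metres and radians):
On the way, in this order (a step that is already met when the one before it is completed fails the run):
1. the guard is tipped right back (over 1.3 rad) while the toggle is still off (under 0.2 rad) (value of joint guard above 1.3 rad and value of joint toggle below 0.2 rad), for 0.1 s.
2. the toggle is pushed over to on (over 0.65 rad) with the guard open (over 1.0 rad) (value of joint toggle above 0.65 rad and value of joint guard above 1 rad), for 0.1 s.
At the end, for the whole second after the job is handed in: The toggle is on (over 0.65 of its 0.8 rad), the guard is shut (under 0.05 rad) and at rest, and the cup, the vase and the jar stand upright within 30 mm of where they began (value of joint toggle above 0.65 rad and value of joint guard below 0.05 rad and velocity of joint guard between -0.05 and 0.05 rad/s and distance of each of cup, vase, glaze_jar from where it was at the start of the episode below 0.03 m and angle between each of cup, vase, glaze_jar's own z axis and vertical below 0.2 rad); the robot touches nothing.
It fails at once if the terracotta cup is moved more than 30 mm, lifted or tipped (distance of cup from where it was at the start of the episode above 0.03 m or angle between cup's own z axis and vertical above 0.35 rad).
It fails at once if the vase is moved more than 30 mm, lifted or tipped (distance of vase from where it was at the start of the episode above 0.03 m or angle between vase's own z axis and vertical above 0.35 rad).
It fails at once if the glaze jar is moved more than 30 mm, lifted or tipped (distance of glaze_jar from where it was at the start of the episode above 0.03 m or angle between glaze_jar's own z axis and vertical above 0.35 rad).
It also fails if it takes over 51 s, if anything falls off the work surface, if the arm or the gripper's body presses on something with over 40 N, if the wrist force passes 120 N, or if a joint passes its speed limit or range.

### The arm

A 6-joint arm with a two-finger parallel gripper is mounted at the origin on the work surface. World frame = base frame: x ahead of the robot, y to its left, z up, the work surface at z = 0. Lengths are in m, angles in degrees, forces in N, time in s.
With the tool pointing down it reaches from about 0.375 to 0.9 m from the base axis. Payload 3.1 kg.
Tool frame: the origin (TCP) lies between the finger pads; the fingertips stand 22 mm ahead of it and the grasp point (between the pads) lies 3 mm ahead of it; y points along the fingers, x is the direction in which the jaws open and shut, and the axes are right-handed (so a half turn about y gives the same grasp; the last joint's range is limited). The gripper opens to 87 mm and grips with 3 to 60 N. Pads are 19 mm wide; open, the fingers measure 117 mm over their backs; the gripper's body (75 mm by 190 mm) begins 51 mm behind the grasp point.
Start: joints at [-84.196, 30.224, 82.088, -0, 67.689, -10.227], TCP at [0.173, -0.601, 0.245] pointing down, gripper open.
Joint ranges: [-176.69, 176.69], [-43.24, 126.21], [12.49, 139.97], [-82, 262], [0, 151.66], [-163.58, 163.58]. Speed limits (degrees/s): [159.86, 159.86, 180, 180, 180, 180].

### API

Orientations are given as a 3x3 rotation matrix whose columns are the frame's x, y, z axes.
In Python, from rig import bot, imaging, workorder gives the robot as it stands. The module is installed in compiled form; this text tells all that it offers.
- The arm moves only by the tool drive_tool, never from a script. Its argument "commands" is a list of rows, each an object of numbers: "dx", "dy", "dz": the shift along the tool's x, y, z normalised to -1 to 1, where 1 is 4 cm; "wx", "wy", "wz": the turn, a rotation vector about the tool's x, y, z normalised to -1 to 1, where 1 is pi/2 rad; "grip": the finger opening in mm, from 0 to 87. In form: [{"dx": .., "dy": .., "dz": .., "wx": .., "wy": .., "wz": .., "grip": ..}, ...]. A call has 1 to 8 rows; each row shifts and turns the commanded pose from where the row before left it, along the tool's axes as they then stand; what a row does not reach is not made up. A row lasts 1/8 s, in which the tool goes at most 62.5 mm and 10.7 degrees, less where a joint would pass 70% of its speed; a pose out of reach is approached as far as the arm can. A call with a number of a shift or a turn outside -1 to 1 is refused whole. A call with a gripper value outside its range is refused whole. The fingers move at their own pace and stop on an object; the grip force is fixed at half the most. Time passes only in rows, so rows that do not move let the fingers close. It gives the time, the measured TCP pose, the force and the opening at its end, in the units of the state.
- bot.read_state(): the state, without advancing time (a new reading comes with each control period).
- imaging.capture(name): name is "side" or "top" or "wrist"; returns (picture, depth): 384x512x3 uint8, red, green, blue; 384x512 float32, m along the optical axis (not along the pixel's ray), 0 where there is no reading.
- imaging.get_calibration(name): a dict with "mtx" (3x3 intrinsics, pixels), "dist" ([k1, k2, p1, p2, k3] as OpenCV has them; the pictures are not rectified), "world_to_cam" (4x4, takes a point from world to camera coordinates). Camera axes: x right, y down, z forward; pixel columns grow to the right and rows downward; lengths in m; the calibration is good to about 2 mm. A picture is of the moment at which its call begins: read the wrist's pose just before it. get_calibration takes no time and is no camera call; for the wrist camera it gives the pose at the moment of the call.
- workorder.hand_in(): hands the job in, once; it reports no verdict.
The state is a dict: "time_s": time; "joint_positions": joint angles; "qvel": joint speeds; "tau": joint torques, N m; "position": TCP position; "tcp_rot": TCP orientation; "force": force on the tool from outside, world axes, zero at the start; "moment": the same for the moment, N m; "opening": opening from 0.0 (shut) to 1.0 (fully open).
Only numpy, scipy, OpenCV 4.12 (cv2) and the standard library are available. Lean on these libraries where they do the work, as an engineer would, in place of code of your own. Each camera call takes 0.05 s, during which the arm holds its last target. There are 200 camera calls.

## Working session

There is one attempt and no reset: what is moved stays moved. The work goes in short steps, Python scripts to look and compute and a tool call to move; the robot and the scene stay as the last step left them, time stands still between calls to the robot, and variables do not carry over. Pictures are saved under pics/ and viewed, on a budget of 10 in all, crops included, one or two more only if the job needs it, and the job is handed in when it is done.

Besides the shell and the picture viewer there is one more tool, called by a JSON object that holds its "name" and its "arguments", one argument or row to a line. drive_tool: Moves the arm, as the interface text tells. Its arguments: {"type":"object","properties":{"commands":{"type":"array"}},"required":["commands"]}

```bash
mkdir -p pics
python3 - <<'E'
from rig import bot, imaging
import cv2, numpy as np
s=bot.read_state();print(s['time_s'],s['position'],s['tcp_rot'],s['force'])
a=[]
for n in('top','side'):
    p,d=imaging.capture(n);np.savez(f'{n}0.npz',p=p,d=d,**imaging.get_calibration(n));a.append(p)
    c=imaging.get_calibration(n);print(n,c['mtx'],c['dist'],np.linalg.inv(c['world_to_cam']))
cv2.imwrite('pics/top0.png',a[0][:,:,::-1]);cv2.imwrite('pics/side0.png',a[1][:,:,::-1])
E
```

```text
0.0 [ 0.17257621 -0.59998803  0.24353934] [[ 2.76166395e-01 -2.30204784e-04  9.61109811e-01]
 [-9.61107379e-01  2.19643189e-03  2.76166222e-01]
 [-2.17458702e-03 -9.99997561e-01  3.85329160e-04]] [-0.16667363  0.60223842  0.13477842]
top [[474.17371416   0.         262.34158662]
 [  0.         474.17371416 196.93269508]
 [  0.           0.           1.        ]] [-0.07745796  0.          0.          0.          0.        ] [[-0.01468039 -0.99174644  0.12737142  0.42807867]
 [-0.99986166  0.01356416 -0.00962655  0.0795389 ]
 [ 0.00781941 -0.12749512 -0.99180837  1.02693496]
 [ 0.          0.          0.          1.        ]]
side [[471.27227934   0.         253.45586779]
 [  0.         471.27227934 199.56696185]
 [  0.           0.           1.        ]] [-0.17973638  0.          0.          0.          0.        ] [[-0.93514939 -0.27179591  0.22720607  0.27624643]
 [-0.35419246  0.70544012 -0.61392339  0.81140517]
 [ 0.00658159 -0.65458476 -0.75595997  0.99950288]
 [ 0.          0.          0.          1.        ]]
```

View both.

View pics/top0.png

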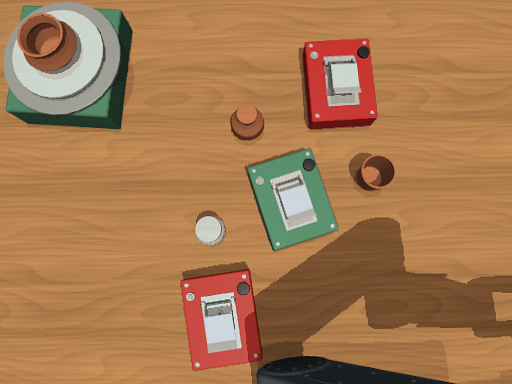

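View pics/side0.png

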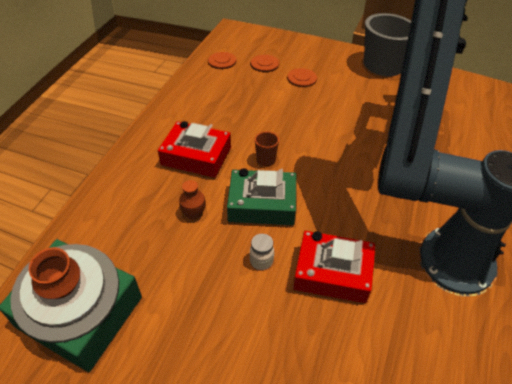

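Top view: the green box is centred near (292,199), with the knob at (309,165) and the lamp at (260,181), so its hinge side faces up in the picture. The vase is at (247,122), the cup at (377,172) and the jar at (210,230). The side view agrees.

```bash
cat > h.py <<'E'
import cv2, numpy as np
def pts(z):
    p,d=z['p'],z['d'];h,w=d.shape
    uv=np.stack(np.meshgrid(np.arange(w),np.arange(h)),-1).reshape(-1,1,2).astype(np.float32)
    n=cv2.undistortPoints(uv,z['mtx'],z['dist']).reshape(h,w,2)
    c=np.dstack([n*d[...,None],d]);T=np.linalg.inv(z['world_to_cam'])
    return c@T[:3,:3].T+T[:3,3]
def ray(z,u,v,h):
    n=cv2.undistortPoints(np.float32([[[u,v]]]),z['mtx'],z['dist'])[0,0]
    T=np.linalg.inv(z['world_to_cam']);r=T[:3,:3]@[*n,1];return T[:3,3]+r*(h-T[2,3])/r[2]
E
python3 - <<'E'
from h import *
for n,kn,la in(('top',(309,165),(260,181)),('side',(243,173),(237,201))):
    z=np.load(n+'0.npz');P=pts(z);hsv=cv2.cvtColor(z['p'],cv2.COLOR_RGB2HSV)
    m=cv2.inRange(hsv,(60,70,30),(95,255,255))>0
    yy,xx=np.mgrid[:384,:512]
    m&=(xx>200)&(P[...,2]>.06)&(P[...,2]<.08)
    q=P[m]; print(n,m.sum(),'z',np.median(q[:,2]))
    r=cv2.minAreaRect((q[:,:2]*1000).astype(np.float32));print(r)
    k=ray(z,*kn,.08);l=ray(z,*la,.075);print('knob',k,'lamp',l,'yaw',np.arctan2(*(-(l-k)[[0,1]]*[1,-1]))if 0 else np.degrees(np.arctan2(-(l-k)[0],(l-k)[1])))
z=np.load('top0.npz');P=pts(z)
for nm,(u,v) in dict(vase=(247,115),cup=(377,172),jar=(209,229)).items():
    w=P[v-22:v+23,u-22:u+23].reshape(-1,3);w=w[(w[:,2]>.03)&(w[:,2]<.13)];print(nm,w.min(0),w.max(0))
E
```

```text
top 3699 z 0.07019377282708028
((547.8565673828125, 9.430923461914062), (178.03921508789062, 138.315185546875), 17.192750930786133)
knob [ 0.61389804 -0.02555584  0.08      ] lamp [0.58304918 0.07458014 0.075     ] yaw 17.122476919123688
side 1315 z 0.06832023749930727
((547.6400756835938, 14.751556396484375), (172.2930450439453, 138.99331665039062), 17.11695098876953)
knob [ 0.61288586 -0.01434606  0.08      ] lamp [0.59211223 0.08050571 0.075     ] yaw 12.35338395727962
vase [0.67890098 0.06635056 0.03209553] [0.74433148 0.13502611 0.11520866]
cup [ 0.56553015 -0.20093284  0.03008238] [ 0.63248363 -0.12986102  0.08899872]
jar [0.45787952 0.1504568  0.03029343] [0.51786456 0.20619227 0.08582614]
```

{"name": "drive_tool", "arguments": {
  "commands": [
    {"dx":-1,"dz":0.9,"wy":-0.012,"grip":0},
    {"dx":-1,"dz":0.9,"grip":0},
    {"dx":-1,"dz":0.9,"grip":0},
    {"dx":-1,"dz":0.9,"grip":0},
    {"dx":-1,"dz":0.9,"grip":0},
    {"dx":-1,"dz":0.9,"grip":0},
    {"dx":-1,"dz":0.9,"grip":0},
    {"dx":-1,"dz":0.9,"grip":0}
  ]
}}

```text
schema error: expected keys dx, dy, dz, wx, wy, wz, grip
```

```bash
cat > w.py <<'E'
from rig import bot
import numpy as np
C=np.array([.548,.0095,0]);y=np.radians(17.1);B=np.array([[np.cos(y),-np.sin(y),0],[np.sin(y),np.cos(y),0],[0,0,1]])
def show():
    s=bot.read_state();R=B.T@s['tcp_rot'];t=B.T@(s['position']-C)*1000
    print('t',s['time_s'],'tcp(box mm)',t.round(1),'tip',(t+22*R[:,1]).round(1),'F',(B.T@s['force']).round(2),'open',s['opening']);print(R.round(3),np.round(s['joint_positions'],1))
if __name__=='__main__':show()
E
python3 w.py
```

```text
t 0.1 tcp(box mm) [-538.1 -472.2  243.6] tip [-538.1 -472.2  221.6] F [-0.01 -0.52  0.43] open 0.9994028968861701
[[-0.019  0.     1.   ]
 [-1.     0.002 -0.019]
 [-0.002 -1.     0.   ]] [-84.2  30.3  82.1  -0.   67.7 -10.2]
```

{"name": "drive_tool", "arguments": {
  "commands": [
    {"dx":-1,"dy":0,"dz":0.9,"wx":0,"wy":-0.012,"wz":0,"grip":0},
    {"dx":-1,"dy":0,"dz":0.9,"wx":0,"wy":0,"wz":0,"grip":0},
    {"dx":-1,"dy":0,"dz":0.9,"wx":0,"wy":0,"wz":0,"grip":0},
    {"dx":-1,"dy":0,"dz":0.9,"wx":0,"wy":0,"wz":0,"grip":0},
    {"dx":-1,"dy":0,"dz":0.9,"wx":0,"wy":0,"wz":0,"grip":0},
    {"dx":-1,"dy":0,"dz":0.9,"wx":0,"wy":0,"wz":0,"grip":0},
    {"dx":-1,"dy":0,"dz":0.9,"wx":0,"wy":0,"wz":0,"grip":0},
    {"dx":-1,"dy":0,"dz":0.9,"wx":0,"wy":0,"wz":0,"grip":0}
  ]
}}

```text
time_s: 1.1
position: [0.355, -0.2089, 0.2445]
tcp_rot: [[0.294, 0.0, 0.956], [-0.956, 0.0, 0.294], [-0.0, -1.0, 0.0]]
force: [1.0, 0.1, -0.1]
opening: 0.173
```

```bash
python3 w.py
```

```text
t 1.1 tcp(box mm) [-248.7 -152.   244.5] tip [-248.7 -152.   222.5] F [ 0.98 -0.17 -0.12] open 0.17276269194660845
[[-0.  0.  1.]
 [-1.  0. -0.]
 [-0. -1.  0.]] [-46.1  13.8 111.    0.   55.2  26.8]
```

{"name": "drive_tool", "arguments": {
  "commands": [
    {"dx":-0.95,"dy":0,"dz":0.7,"wx":0,"wy":0,"wz":0,"grip":0},
    {"dx":-0.95,"dy":0,"dz":0.7,"wx":0,"wy":0,"wz":0,"grip":0},
    {"dx":-0.95,"dy":0,"dz":0.7,"wx":0,"wy":0,"wz":0,"grip":0},
    {"dx":-0.95,"dy":0,"dz":0.7,"wx":0,"wy":0,"wz":0,"grip":0},
    {"dx":0,"dy":0,"dz":0,"wx":0.1,"wy":0,"wz":0,"grip":0},
    {"dx":0,"dy":0,"dz":0,"wx":0.1,"wy":0,"wz":0,"grip":0},
    {"dx":0,"dy":0,"dz":0,"wx":0.1,"wy":0,"wz":0,"grip":0},
    {"dx":0,"dy":0,"dz":0,"wx":0.1,"wy":0,"wz":0,"grip":0}
  ]
}}

```text
time_s: 2.1
position: [0.4161, -0.0265, 0.243]
tcp_rot: [[0.309, 0.471, 0.827], [-0.951, 0.171, 0.258], [-0.02, -0.866, 0.5]]
force: [-0.7, 0.6, -0.2]
opening: 0.004
```

Run:
```python
import w;w.show()
from rig import imaging
import cv2,numpy as np
p,d=imaging.capture('wrist');np.savez('wr1.npz',p=p,d=d,**imaging.get_calibration('wrist'));cv2.imwrite('pics/wr1.png',p[:,:,::-1])
```

```text
t 2.1 tcp(box mm) [-136.6    4.4  243. ] tip [-125.6    4.9  224. ] F [-0.45  0.76 -0.17] open 0.004025466487473889
[[ 0.015  0.5    0.866]
 [-1.     0.025  0.003]
 [-0.02  -0.866  0.5  ]] [-37.2   9.  128.8  47.8  34.6  -3.2]
```

View pics/wr1.png

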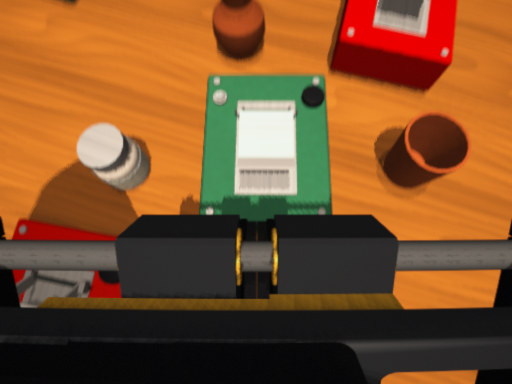

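The wrist view shows the fingers shut at (257,255). The green box is square to them, with the guard centred at column 266, the roof at (266,140) and the lip near (266,175). I'll check the guard's position by depth.

Run:
```python
from h import *; import w
z=np.load('wr1.npz');P=(pts(z)-w.C)@w.B*1000
for u,v in[(266,120),(266,140),(266,155),(266,160),(266,165),(266,170),(266,178),(266,185),(266,190)]:print(u,v,P[v,u].round(1))
for v in(130,150,165):
    r=P[v,225:310];k=(r[:,2]>105)&(r[:,2]<130);print(v,r[k][:,1].min(),r[k][:,1].max(),r[k][:,2].mean())
hsv=cv2.cvtColor(z['p'],cv2.COLOR_RGB2HSV);m=(cv2.inRange(hsv,(60,70,30),(95,255,255))>0)&(abs(P[...,2]-70)<6)
print(cv2.minAreaRect(P[m][:,:2].astype(np.float32)))
w.show()
```

```text
266 120 [  3.8   0.4 111.1]
266 140 [-17.9   0.2 111.4]
266 155 [-3.340e+01  1.000e-01  1.111e+02]
266 160 [-3.910e+01  1.000e-01  1.126e+02]
266 165 [-4.690e+01  1.000e-01  1.201e+02]
266 170 [-52.3   0.  121.4]
266 178 [-42.7  -0.2  69.5]
266 185 [-50.5  -0.3  69.6]
266 190 [-56.1  -0.3  69.6]
130 -26.06970785211467 26.701806651867784 111.94250408644169
150 -25.559993461722787 27.01558415396762 111.79892703578993
165 -25.484567246891768 26.77289074780826 119.57081994998956
((-2.1387405395507812, 0.80413818359375), (174.81317138671875, 137.44183349609375), 0.14227953553199768)
t 2.15 tcp(box mm) [-137.9    5.3  242. ] tip [-126.9    5.9  222.9] F [ 0.01  1.1  -1.58] open 0.006291684898264985
[[ 0.016  0.5    0.866]
 [-1.     0.027  0.002]
 [-0.022 -0.866  0.5  ]] [-37.3   9.  129.   48.1  34.6  -3.6]
```

{"name": "drive_tool", "arguments": {
  "commands": [
    {"dx":0.06,"dy":0.81,"dz":-0.1,"wx":0,"wy":0,"wz":0,"grip":0},
    {"dx":0.06,"dy":0.81,"dz":-0.1,"wx":0,"wy":0,"wz":0,"grip":0},
    {"dx":0.06,"dy":0.81,"dz":-0.1,"wx":0,"wy":0,"wz":0,"grip":0},
    {"dx":0.06,"dy":0.81,"dz":-0.1,"wx":0,"wy":0,"wz":0,"grip":0},
    {"dx":0,"dy":0,"dz":0,"wx":0,"wy":0,"wz":0,"grip":0}
  ]
}}

```text
time_s: 2.78
position: [0.4672, -0.0174, 0.1204]
tcp_rot: [[0.308, 0.464, 0.83], [-0.951, 0.173, 0.256], [-0.025, -0.868, 0.495]]
force: [0.0, -0.0, 0.2]
opening: 0.007
```

```bash
python3 w.py
```

```text
t 2.775 tcp(box mm) [-85.2  -2.  120.4] tip [-74.3  -1.3 101.3] F [ 0.04 -0.02  0.2 ] open 0.0071151245455429914
[[ 0.015  0.495  0.869]
 [-1.     0.029  0.001]
 [-0.025 -0.868  0.495]] [-30.2  31.7 130.   94.   22.6 -48. ]
```

{"name": "drive_tool", "arguments": {
  "commands": [
    {"dx":-0.02,"dy":0.11,"dz":0.25,"wx":0,"wy":0,"wz":0,"grip":0},
    {"dx":-0.02,"dy":0.11,"dz":0.25,"wx":0,"wy":0,"wz":0,"grip":0},
    {"dx":0,"dy":-0.1,"dz":0.22,"wx":0,"wy":0,"wz":0,"grip":0},
    {"dx":0,"dy":-0.1,"dz":0.22,"wx":0,"wy":0,"wz":0,"grip":0},
    {"dx":0,"dy":-0.06,"dz":0.23,"wx":0,"wy":0,"wz":0,"grip":0}
  ]
}}

```text
time_s: 3.4
position: [0.5042, -0.0045, 0.1489]
tcp_rot: [[0.309, 0.469, 0.828], [-0.951, 0.17, 0.258], [-0.02, -0.867, 0.498]]
force: [-0.4, 0.4, -0.6]
opening: 0.002
```

Run:
```python
import w;w.show()
from rig import imaging
import cv2,numpy as np
p,d=imaging.capture('side');cv2.imwrite('pics/s2.png',cv2.resize(p[110:260,180:400,::-1],None,fx=3,fy=3))
```

```text
t 3.4 tcp(box mm) [-46.   -0.5 148.9] tip [-35.    0.  129.8] F [-0.26  0.52 -0.63] open 0.0023914232544832424
[[ 0.015  0.498  0.867]
 [-1.     0.025  0.003]
 [-0.02  -0.867  0.498]] [-25.3  27.9 124.1  74.6  21.6 -22.4]
```

View pics/s2.png

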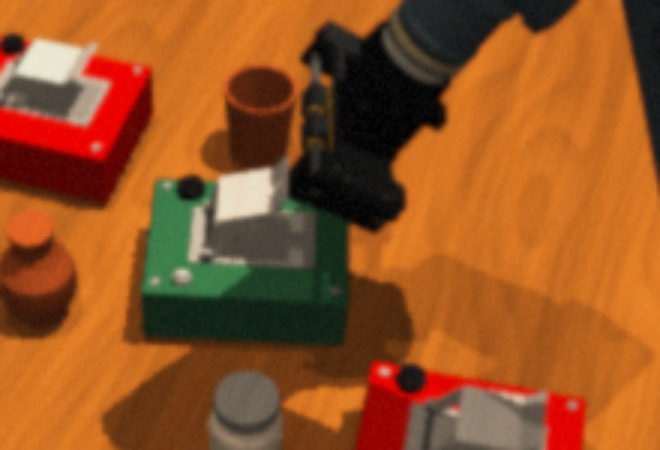

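The view shows the finger at (300,190) against the lip at (285,175), and the guard lifting as planned. I'll carry on along the arc.

{"name": "drive_tool", "arguments": {
  "commands": [
    {"dx":0,"dy":-0.06,"dz":0.23,"wx":0,"wy":0,"wz":0,"grip":0},
    {"dx":0,"dy":-0.01,"dz":0.24,"wx":0,"wy":0,"wz":0,"grip":0},
    {"dx":0,"dy":-0.01,"dz":0.24,"wx":0,"wy":0,"wz":0,"grip":0},
    {"dx":0,"dy":0.04,"dz":0.24,"wx":0,"wy":0,"wz":0,"grip":0},
    {"dx":0,"dy":0.04,"dz":0.24,"wx":0,"wy":0,"wz":0,"grip":0},
    {"dx":0,"dy":0.08,"dz":0.22,"wx":0,"wy":0,"wz":0,"grip":0},
    {"dx":0,"dy":0.08,"dz":0.22,"wx":0,"wy":0,"wz":0,"grip":0},
    {"dx":0,"dy":0.13,"dz":0.2,"wx":0,"wy":0,"wz":0,"grip":0}
  ]
}}

```text
time_s: 4.45
position: [0.5705, 0.0161, 0.1746]
tcp_rot: [[0.308, 0.469, 0.828], [-0.951, 0.17, 0.258], [-0.02, -0.867, 0.498]]
force: [-1.1, -0.3, -0.0]
opening: 0.012
```

{"name": "drive_tool", "arguments": {
  "commands": [
    {"dx":0,"dy":0.13,"dz":0.2,"wx":0,"wy":0,"wz":0,"grip":0},
    {"dx":0,"dy":0.16,"dz":0.18,"wx":0,"wy":0,"wz":0,"grip":0},
    {"dx":0,"dy":0.16,"dz":0.18,"wx":0,"wy":0,"wz":0,"grip":0},
    {"dx":0,"dy":0,"dz":0,"wx":0,"wy":0,"wz":0,"grip":0}
  ]
}}

```text
time_s: 4.95
position: [0.5981, 0.0252, 0.1687]
tcp_rot: [[0.309, 0.468, 0.828], [-0.951, 0.171, 0.258], [-0.021, -0.867, 0.498]]
force: [-0.1, 0.8, 0.1]
opening: 0.006
```

Run:
```python
import w;w.show()
from rig import imaging
import cv2,numpy as np
p,d=imaging.capture('side');cv2.imwrite('pics/s3.png',cv2.resize(p[110:260,180:400,::-1],None,fx=3,fy=3))
```

```text
t 4.95 tcp(box mm) [ 52.5   0.3 168.7] tip [ 63.4   0.8 149.6] F [0.18 0.82 0.14] open 0.006387938429447158
[[ 0.016  0.497  0.867]
 [-1.     0.026  0.003]
 [-0.021 -0.867  0.498]] [-16.6  29.2 110.6  49.5  23.1  12.4]
```

View pics/s3.png

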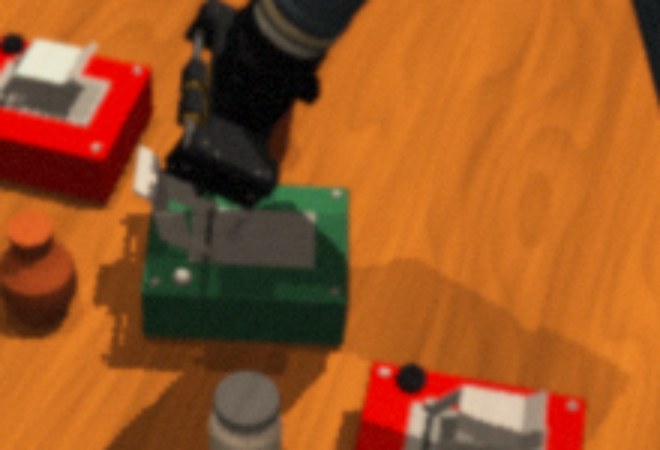

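The guard is fully open, with the lip at (147,172) and the finger clear of it at (170,185). Next I'll back off over the toggle's off side and go down.

{"name": "drive_tool", "arguments": {
  "commands": [
    {"dx":0,"dy":-0.36,"dz":-0.59,"wx":0,"wy":0,"wz":0,"grip":0},
    {"dx":0,"dy":-0.36,"dz":-0.59,"wx":0,"wy":0,"wz":0,"grip":0},
    {"dx":0,"dy":-0.36,"dz":-0.59,"wx":0,"wy":0,"wz":0,"grip":0},
    {"dx":0,"dy":0,"dz":0,"wx":0,"wy":0,"wz":0,"grip":0},
    {"dx":0,"dy":0,"dz":0,"wx":0,"wy":0,"wz":0,"grip":0}
  ]
}}

```text
time_s: 5.62
position: [0.5195, -0.001, 0.1715]
tcp_rot: [[0.308, 0.469, 0.828], [-0.951, 0.17, 0.257], [-0.02, -0.867, 0.498]]
force: [0.2, 0.1, 0.2]
opening: 0.007
```

Run:
```python
import w;w.show()
from rig import imaging
import cv2,numpy as np
p,d=imaging.capture('top');np.savez('top4.npz',p=p,d=d,**imaging.get_calibration('top'));q,_=imaging.capture('side')
f=lambda a:cv2.resize(a[:,:,::-1],None,fx=3.5,fy=3.5)
cv2.imwrite('pics/s4.png',np.hstack([f(p[150:260,240:345]),f(q[150:260,220:325])]))
```

```text
t 5.625 tcp(box mm) [-30.3  -1.6 171.5] tip [-19.4  -1.1 152.4] F [0.23 0.01 0.16] open 0.007157997514255727
[[ 0.015  0.498  0.867]
 [-1.     0.025  0.003]
 [-0.02  -0.867  0.498]] [-23.8  25.2 121.   62.1  23.   -7.5]
```

View pics/s4.png

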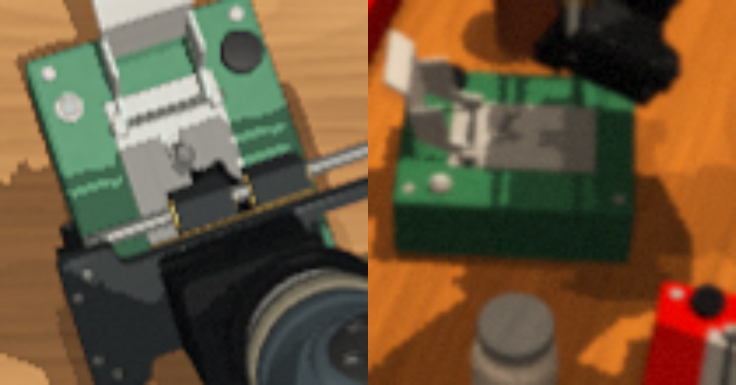

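The guard stands open. The toggle ball shows at crop (184,155), which is top image (292.6,194.3), just ahead of the fingertips. I'll check it by ray while going down.

Run:
```python
from h import *; import w
z=np.load('top4.npz');print((ray(z,292.6,194.3,.097)-w.C)@w.B*1000)
P=(pts(z)-w.C)@w.B*1000
for v in range(186,200,2):print(P[v,293].round(0))
```

```text
[ 4.06507938 -0.18812862 97.        ]
[23. -9. 70.]
[19. -8. 71.]
[14. -6. 76.]
[  8.  -2. 102.]
[  4.  -1. 102.]
[  0.   1. 102.]
[-1. -1. 71.]
```

{"name": "drive_tool", "arguments": {
  "commands": [
    {"dx":0,"dy":0.46,"dz":-0.27,"wx":0,"wy":0,"wz":0,"grip":0},
    {"dx":0,"dy":0.46,"dz":-0.27,"wx":0,"wy":0,"wz":0,"grip":0},
    {"dx":0,"dy":0.46,"dz":-0.27,"wx":0,"wy":0,"wz":0,"grip":0},
    {"dx":0,"dy":0,"dz":0,"wx":0,"wy":0,"wz":0,"grip":0},
    {"dx":0,"dy":0,"dz":0,"wx":0,"wy":0,"wz":0,"grip":0}
  ]
}}

```text
time_s: 6.35
position: [0.5183, 0.0006, 0.1076]
tcp_rot: [[0.309, 0.469, 0.828], [-0.951, 0.171, 0.258], [-0.021, -0.867, 0.498]]
force: [-0.3, -0.1, -0.2]
opening: 0.002
```

```bash
python3 w.py
```

```text
t 6.35 tcp(box mm) [-31.    0.2 107.6] tip [-20.1   0.8  88.5] F [-0.34  0.05 -0.21] open 0.0023085182865697287
[[ 0.016  0.498  0.867]
 [-1.     0.026  0.004]
 [-0.021 -0.867  0.498]] [-23.7  34.4 123.7  92.   20.2 -39.4]
```

{"name": "drive_tool", "arguments": {
  "commands": [
    {"dx":0,"dy":0.07,"dz":0.12,"wx":0,"wy":0,"wz":0,"grip":0},
    {"dx":0,"dy":0.07,"dz":0.12,"wx":0,"wy":0,"wz":0,"grip":0},
    {"dx":0,"dy":0.07,"dz":0.12,"wx":0,"wy":0,"wz":0,"grip":0},
    {"dx":0,"dy":0.07,"dz":0.12,"wx":0,"wy":0,"wz":0,"grip":0},
    {"dx":0,"dy":0.07,"dz":0.12,"wx":0,"wy":0,"wz":0,"grip":0},
    {"dx":0,"dy":0,"dz":0,"wx":0,"wy":0,"wz":0,"grip":0}
  ]
}}

```text
time_s: 7.1
position: [0.5446, 0.0092, 0.1071]
tcp_rot: [[0.309, 0.468, 0.828], [-0.951, 0.171, 0.258], [-0.021, -0.867, 0.498]]
force: [-0.4, -0.8, 0.8]
opening: 0.007
```

```bash
python3 w.py
```

```text
t 7.1 tcp(box mm) [ -3.3   0.7 107.1] tip [ 7.6  1.3 88. ] F [-0.6  -0.67  0.8 ] open 0.006726455622149121
[[ 0.016  0.498  0.867]
 [-1.     0.026  0.003]
 [-0.021 -0.867  0.498]] [-21.   35.  120.1  85.7  19.2 -30.2]
```

{"name": "drive_tool", "arguments": {
  "commands": [
    {"dx":0,"dy":0.04,"dz":0.06,"wx":0,"wy":0,"wz":0,"grip":0},
    {"dx":0,"dy":0.04,"dz":0.06,"wx":0,"wy":0,"wz":0,"grip":0},
    {"dx":0,"dy":0,"dz":0,"wx":0,"wy":0,"wz":0,"grip":0}
  ]
}}

```text
time_s: 7.48
position: [0.5476, 0.0102, 0.1062]
tcp_rot: [[0.307, 0.465, 0.83], [-0.952, 0.168, 0.257], [-0.02, -0.869, 0.495]]
force: [-7.7, -3.7, 6.2]
opening: 0.003
```

```bash
python3 w.py
```

```text
t 7.475 tcp(box mm) [ -0.2   0.8 106.2] tip [10.7  1.4 87.1] F [-8.47 -1.25  6.22] open 0.0025904118134301816
[[ 0.014  0.494  0.869]
 [-1.     0.024  0.002]
 [-0.02  -0.869  0.495]] [-20.6  35.1 119.6  84.5  18.8 -28.4]
```

Force rose to about 10 N, so the toggle seems to be at its stop. I'll back off and verify.

{"name": "drive_tool", "arguments": {
  "commands": [
    {"dx":0,"dy":-0.2,"dz":-0.35,"wx":0,"wy":0,"wz":0,"grip":0},
    {"dx":0,"dy":-0.2,"dz":-0.35,"wx":0,"wy":0,"wz":0,"grip":0},
    {"dx":0,"dy":-0.6,"dz":0.35,"wx":0,"wy":0,"wz":0,"grip":0},
    {"dx":0,"dy":-0.6,"dz":0.35,"wx":0,"wy":0,"wz":0,"grip":0},
    {"dx":0,"dy":-0.6,"dz":0.35,"wx":0,"wy":0,"wz":0,"grip":0},
    {"dx":0,"dy":-0.6,"dz":0.35,"wx":0,"wy":0,"wz":0,"grip":0},
    {"dx":0,"dy":0,"dz":0,"wx":0,"wy":0,"wz":0,"grip":0}
  ]
}}

```text
time_s: 8.35
position: [0.5216, -0.0015, 0.2198]
tcp_rot: [[0.309, 0.472, 0.826], [-0.951, 0.169, 0.259], [-0.017, -0.865, 0.501]]
force: [-0.7, -0.8, -0.5]
opening: 0.008
```

Run:
```python
import w;w.show()
from h import *
from rig import imaging
p,d=imaging.capture('top');np.savez('top5.npz',p=p,d=d,**imaging.get_calibration('top'))
z=np.load('top5.npz');P=(pts(z)-w.C)@w.B*1000
m=(abs(P[...,2]-99)<7)&(abs(P[...,1])<12)&(P[...,0]>-10)&(P[...,0]<32)
print(P[m].round(1)[:40],P[m].mean(0))
cv2.imwrite('pics/t5.png',cv2.resize(p[150:260,240:345,::-1],None,fx=4,fy=4))
```

```text
t 8.35 tcp(box mm) [-28.5  -2.8 219.8] tip [-17.4  -2.2 200.8] F [-0.92 -0.51 -0.45] open 0.007973142849626276
[[ 0.016  0.501  0.865]
 [-1.     0.023  0.005]
 [-0.017 -0.865  0.501]] [-23.8  19.1 118.1  47.   28.1   9.2]
[[ 2.790e+01  1.700e+00  1.003e+02]
 [ 2.700e+01  1.000e-01  1.029e+02]
 [ 2.650e+01 -1.900e+00  1.017e+02]
 [ 2.650e+01 -4.300e+00  9.700e+01]
 [ 2.610e+01  2.300e+00  9.970e+01]
 [ 2.480e+01  1.000e+00  1.050e+02]
 [ 2.450e+01 -1.100e+00  1.031e+02]
 [ 2.390e+01 -3.100e+00  1.023e+02]
 [ 2.360e+01 -5.200e+00  1.000e+02]
 [ 2.410e+01  3.000e+00  1.007e+02]
 [ 2.370e+01  9.000e-01  9.890e+01]
 [ 2.250e+01 -4.000e-01  1.038e+02]
 [ 2.200e+01 -2.400e+00  1.026e+02]
 [ 2.170e+01 -4.500e+00  1.005e+02]
 [ 2.200e+01  3.800e+00  1.018e+02]
 [ 2.180e+01  1.600e+00  9.900e+01]
 [ 2.080e+01 -0.000e+00  1.017e+02]
 [ 2.010e+01 -1.800e+00  1.025e+02]
 [ 1.970e+01 -3.900e+00  1.009e+02]
 [ 1.990e+01  2.200e+00  9.920e+01]
 [ 1.930e+01  3.000e-01  9.890e+01]
 [ 1.860e+01 -1.500e+00  9.960e+01]] [ 23.05013243  -0.59726358 100.99886476]
```

View pics/t5.png

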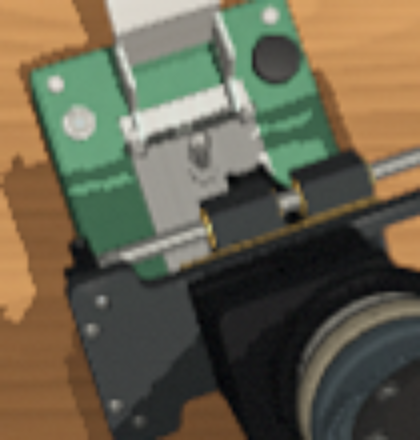

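The ball's depth points centre at box x = 23, so the toggle is fully on; it shows at crop (200,150). The guard is still open. Now I'll straighten the tool and go over behind the guard.

{"name": "drive_tool", "arguments": {
  "commands": [
    {"dx":0,"dy":0,"dz":0,"wx":-0.084,"wy":0,"wz":0,"grip":0},
    {"dx":0,"dy":0,"dz":0,"wx":-0.084,"wy":0,"wz":0,"grip":0},
    {"dx":0,"dy":0,"dz":0,"wx":-0.084,"wy":0,"wz":0,"grip":0},
    {"dx":0,"dy":0,"dz":0,"wx":-0.084,"wy":0,"wz":0,"grip":0},
    {"dx":0,"dy":0,"dz":0,"wx":0,"wy":0,"wz":0,"grip":0}
  ]
}}

```text
time_s: 9.02
position: [0.5219, 0.0021, 0.2159]
tcp_rot: [[0.316, 0.02, 0.948], [-0.948, 0.038, 0.315], [-0.03, -0.999, 0.031]]
force: [-0.4, 0.9, -0.3]
opening: 0.003
```

```bash
python3 w.py
```

```text
t 9.025 tcp(box mm) [-27.2   0.6 215.9] tip [-26.5   1.2 193.9] F [-0.13  0.99 -0.33] open 0.0032576572047230802
[[ 0.023  0.031  0.999]
 [-0.999  0.03   0.022]
 [-0.03  -0.999  0.031]] [-13.4  24.2  99.4   2.9  55.8  56.6]
```

{"name": "drive_tool", "arguments": {
  "commands": [
    {"dx":0.02,"dy":0,"dz":0.92,"wx":-0.005,"wy":0,"wz":0,"grip":0},
    {"dx":0.02,"dy":0,"dz":0.92,"wx":-0.005,"wy":0,"wz":0,"grip":0},
    {"dx":0.02,"dy":0,"dz":0.92,"wx":-0.005,"wy":0,"wz":0,"grip":0},
    {"dx":0.02,"dy":0,"dz":0.92,"wx":-0.005,"wy":0,"wz":0,"grip":0},
    {"dx":0,"dy":0,"dz":0,"wx":0,"wy":0,"wz":0,"grip":0},
    {"dx":0,"dy":0,"dz":0,"wx":0,"wy":0,"wz":0,"grip":0}
  ]
}}

```text
time_s: 9.78
position: [0.6592, 0.0441, 0.2185]
tcp_rot: [[0.314, -0.013, 0.949], [-0.949, 0.028, 0.314], [-0.031, -1.0, -0.004]]
force: [-0.9, 0.7, -0.8]
opening: 0.005
```

```bash
python3 w.py
```

```text
t 9.775 tcp(box mm) [116.5   0.4 218.5] tip [116.4   1.1 196.5] F [-0.6   0.96 -0.77] open 0.00500770859850834
[[ 0.021 -0.004  1.   ]
 [-0.999  0.031  0.021]
 [-0.031 -1.    -0.004]] [-6.5 34.9 77.6  1.6 68.5 64.6]
```

{"name": "drive_tool", "arguments": {
  "commands": [
    {"dx":0,"dy":0.5,"dz":0,"wx":0,"wy":0,"wz":0,"grip":0},
    {"dx":0,"dy":0.5,"dz":0,"wx":0,"wy":0,"wz":0,"grip":0},
    {"dx":0,"dy":0.5,"dz":0,"wx":0,"wy":0,"wz":0,"grip":0},
    {"dx":0,"dy":0,"dz":0,"wx":0,"wy":0,"wz":0,"grip":0}
  ]
}}

```text
time_s: 10.28
position: [0.6577, 0.0456, 0.1582]
tcp_rot: [[0.313, -0.015, 0.95], [-0.949, 0.028, 0.313], [-0.031, -1.0, -0.006]]
force: [-0.2, 1.2, 0.3]
opening: 0.007
```

```bash
python3 w.py
```

```text
t 10.275 tcp(box mm) [115.4   2.3 158.2] tip [115.3   2.9 136.2] F [0.22 1.22 0.34] open 0.00679155062855457
[[ 0.02  -0.006  1.   ]
 [-0.999  0.031  0.02 ]
 [-0.031 -1.    -0.006]] [-6.4 38.7 80.6  1.7 61.7 64.6]
```

{"name": "drive_tool", "arguments": {
  "commands": [
    {"dx":0,"dy":0,"dz":-0.27,"wx":0,"wy":0,"wz":0,"grip":0},
    {"dx":0,"dy":-0.1,"dz":-0.15,"wx":0,"wy":0,"wz":0,"grip":0},
    {"dx":0,"dy":-0.1,"dz":-0.15,"wx":0,"wy":0,"wz":0,"grip":0},
    {"dx":0,"dy":-0.1,"dz":-0.22,"wx":0,"wy":0,"wz":0,"grip":0},
    {"dx":0,"dy":-0.1,"dz":-0.22,"wx":0,"wy":0,"wz":0,"grip":0},
    {"dx":0,"dy":-0.06,"dz":-0.23,"wx":0,"wy":0,"wz":0,"grip":0}
  ]
}}

```text
time_s: 11.02
position: [0.6133, 0.0296, 0.179]
tcp_rot: [[0.314, -0.009, 0.949], [-0.949, 0.026, 0.314], [-0.028, -1.0, -0.0]]
force: [-0.3, 0.5, 0.0]
opening: 0.008
```

Run:
```python
import w;w.show()
from rig import imaging
import cv2,numpy as np
p,d=imaging.capture('side');cv2.imwrite('pics/s6.png',cv2.resize(p[110:260,150:370,::-1],None,fx=3,fy=3))
```

```text
t 11.025 tcp(box mm) [ 68.3  -0.  179. ] tip [ 68.3   0.6 157. ] F [-0.16  0.57  0.02] open 0.00834905298531928
[[ 0.021 -0.001  1.   ]
 [-0.999  0.028  0.021]
 [-0.028 -1.    -0.   ]] [-8.3 34.  86.9  1.6 59.8 62.6]
```

View pics/s6.png

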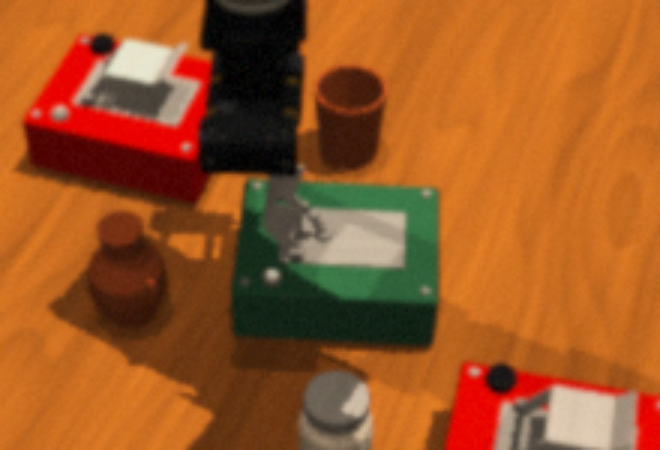

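The finger is behind the lip at (298,170) and the guard is about upright, coming forward. I'll keep going.

{"name": "drive_tool", "arguments": {
  "commands": [
    {"dx":0,"dy":-0.06,"dz":-0.23,"wx":0,"wy":0,"wz":0,"grip":0},
    {"dx":0,"dy":-0.01,"dz":-0.24,"wx":0,"wy":0,"wz":0,"grip":0},
    {"dx":0,"dy":-0.01,"dz":-0.24,"wx":0,"wy":0,"wz":0,"grip":0},
    {"dx":0,"dy":0.02,"dz":-0.24,"wx":0,"wy":0,"wz":0,"grip":0},
    {"dx":0,"dy":0.02,"dz":-0.24,"wx":0,"wy":0,"wz":0,"grip":0},
    {"dx":0,"dy":0,"dz":0,"wx":0,"wy":0,"wz":0,"grip":0}
  ]
}}

```text
time_s: 11.82
position: [0.5677, 0.0146, 0.18]
tcp_rot: [[0.313, -0.01, 0.95], [-0.949, 0.027, 0.313], [-0.029, -1.0, -0.002]]
force: [-0.6, 0.7, -0.2]
opening: 0.002
```

{"name": "drive_tool", "arguments": {
  "commands": [
    {"dx":0,"dy":0,"dz":-0.2,"wx":0,"wy":0,"wz":0,"grip":0},
    {"dx":0,"dy":0,"dz":-0.2,"wx":0,"wy":0,"wz":0,"grip":0},
    {"dx":0,"dy":0,"dz":0,"wx":0,"wy":0,"wz":0,"grip":0},
    {"dx":0,"dy":-0.8,"dz":0,"wx":0,"wy":0,"wz":0,"grip":0},
    {"dx":0,"dy":-1,"dz":0,"wx":0,"wy":0,"wz":0,"grip":0},
    {"dx":0,"dy":-0.5,"dz":-0.6,"wx":0,"wy":0,"wz":0,"grip":0},
    {"dx":0.8,"dy":0,"dz":-0.8,"wx":0,"wy":0,"wz":0,"grip":0},
    {"dx":0.8,"dy":0,"dz":-0.8,"wx":0,"wy":0,"wz":0,"grip":0}
  ]
}}

```text
time_s: 12.82
position: [0.4907, -0.0817, 0.2711]
tcp_rot: [[0.315, -0.007, 0.949], [-0.949, 0.025, 0.315], [-0.026, -1.0, 0.001]]
force: [0.3, -0.1, -0.1]
opening: 0.004
```

{"name": "drive_tool", "arguments": {
  "commands": [
    {"dx":0.8,"dy":0,"dz":-0.5,"wx":0,"wy":0,"wz":0,"grip":0},
    {"dx":0.8,"dy":0,"dz":-0.5,"wx":0,"wy":0,"wz":0,"grip":0},
    {"dx":0.8,"dy":0,"dz":0,"wx":0,"wy":0,"wz":0,"grip":0},
    {"dx":0,"dy":0,"dz":0,"wx":0,"wy":0,"wz":0,"grip":0},
    {"dx":0,"dy":0,"dz":0,"wx":0,"wy":0,"wz":0,"grip":0}
  ]
}}

```text
time_s: 13.45
position: [0.4826, -0.184, 0.2675]
tcp_rot: [[0.314, -0.01, 0.95], [-0.949, 0.027, 0.314], [-0.029, -1.0, -0.001]]
force: [0.5, 1.0, -0.5]
opening: 0.006
```

Run:
```python
import w;w.show()
from h import *
from rig import imaging
p,d=imaging.capture('top');np.savez('top7.npz',p=p,d=d,**imaging.get_calibration('top'));q,_=imaging.capture('side')
z=np.load('top7.npz');P=pts(z);Q=(P-w.C)@w.B*1000
m=(abs(Q[...,1])<20)&(Q[...,2]>85)&(Q[...,2]<160)&(abs(Q[...,0])<110)
for a in range(-60,40,10):
    k=m&(abs(Q[...,0]-a)<5)
    if k.any():print(a,k.sum(),np.median(Q[k][:,2]).round(1))
for nm,(u,v) in dict(vase=(247,115),cup=(377,172),jar=(209,229)).items():
    r=P[v-22:v+23,u-22:u+23].reshape(-1,3);r=r[(r[:,2]>.03)&(r[:,2]<.13)];print(nm,r.min(0),r.max(0))
cv2.imwrite('pics/f7.png',np.hstack([p[90:290,180:420,::-1],q[100:300,150:390,::-1]]).repeat(1,0))
```

```text
t 13.45 tcp(box mm) [-119.4 -165.7  267.5] tip [-119.5 -165.1  245.5] F [ 0.72  0.79 -0.46] open 0.006442769239953008
[[ 0.021 -0.002  1.   ]
 [-0.999  0.029  0.021]
 [-0.029 -1.    -0.001]] [-33.8  20.6  95.2   1.1  65.5  37.4]
-50 52 123.7
-40 100 118.3
-30 106 113.4
-20 104 113.5
-10 105 113.4
0 102 113.5
10 107 113.4
20 22 101.0
30 6 100.9
vase [0.67940507 0.06626153 0.03369144] [0.74450328 0.13515    0.11420009]
cup [ 0.56550045 -0.20061981  0.03056112] [ 0.63306148 -0.12949647  0.08948977]
jar [0.45786395 0.15046611 0.03075729] [0.51774844 0.20638816 0.08575576]
```

View pics/f7.png

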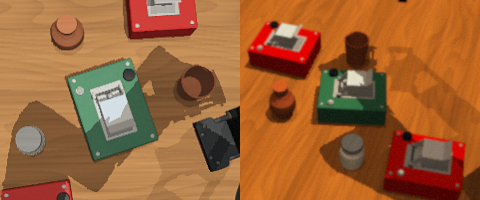

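The guard is shut: its roof is level at 113.4 mm and the lip is at 124 mm. The ball still shows at x of about 20–30 mm, behind the roof, so the toggle is on. The cup, vase and jar haven't moved, and the arm is clear.

```bash
python3 -c "
from rig import workorder;print(workorder.hand_in())"
```

```text
the job is handed in; nothing more can be done
None
```

The potter's wheel is switched on and the guard is shut over the toggle again. I handed the job in at about 13.5 s of the 51 s allowed. The hand-in gives no verdict, so what follows rests on my own checks.

- **Guard opened:** I tipped it back with the closed fingertip. The camera showed it staying open by itself, with the toggle ball still at x = 4 mm in the box frame, its off side.
- **Toggle pushed:** I pushed it until the contact force rose to about 10 N. With the finger backed off, the ball measured x = 23 mm, which is fully on.
- **Guard closed:** I nudged it forward from behind and it dropped shut. Its roof then measured flat at 113.4 mm from x = -30 to 10 mm. The lip was at 124 mm, against a nominal 123 mm.
- **Cup, vase and jar:** their outlines were within about 1 mm of where they started.
- **Arm:** it was well clear of everything at hand-in.

No final check failed. Two small differences came up on the way:

- **Side camera:** its first box fit was about 5 mm off in y, because the guard hid part of the box. I used the top view, and the wrist camera agreed with it.
- **Tool tilt:** the tool tilted only 30° of the 36° I commanded, which made no difference to the job.

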